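# Sort two reel-lock knobs by thread hand in a test-nut gauge

## Task

Two reel-lock knobs have got mixed up: one has a left-hand thread and the other a right-hand thread, and so have the two test nuts in the steel gauge block, with nothing marked. Try the knobs in the test nuts by feel to find which belongs to which, and leave each knob screwed fully home, its flange flat on the block, in the nut that takes it. Do not knock over the bottle, the mug or the little jar.

Things in the scene. Friction and masses are not known exactly. Their poses are not given: they have to be found in the camera images.
- knob_1: reel-lock knob, 90 g, hanging in a bore of the stand; thread hand unmarked. Origin: centre of lower end, z up. Core 15 mm in diameter, z 0 to 20 mm, four thread ribs of 24 mm outer diameter at z 3 to 17 mm; flange 34 mm in diameter, z 20 to 25 mm; black thumb bar to grip, z 25 to 53 mm, 40 mm long along x, 14 mm thick along y. Bar within 35 degrees of the stand's x.
- knob_2: the other knob, alike in every way but with the thread of the other hand. Either may stand in either bore.
- knob_1_seat (a point): centre of the underside of knob_1's flange, 20 mm above its lower end. Thread: four starts, lead 48 mm (12 mm travel in a quarter turn), about 3 mm axial play. A right-hand knob runs into the right-hand nut turned clockwise from above, a left-hand knob into the left-hand nut turned anticlockwise.
- knob_2_seat (a point): the same point of knob_2
- nut_a (a point): centre of the mouth of a test nut, in the block's flat top, 38 mm above the work surface, 45 mm along +y of the gauge, axes as the gauge's. Bore 29.5 mm in diameter, 30 mm deep; its four thread ribs begin 1 mm below the mouth and leave 20 mm free. Hand unmarked, changes from start to start. Enter on axis within 1.5 mm, bar parallel or square to the block: threads meet with the nose 8 mm deep.
- nut_b (a point): the other nut, 45 mm along -y of the gauge, alike but of the other hand. In the nut of its own hand, turned its own way with light pressure, a knob runs from 8 mm to 20 mm nose depth in about a quarter turn, till the flange lies on the block; of the wrong hand or turned the wrong way it stops hard, its flange still 9 to 13 mm above the block.
- gauge: fixed gauge: aluminium plate 70 x 190 x 8 mm under a steel block 56 (x) x 150 (y) mm, top 38 mm above the work surface, with two nut bores 90 mm apart along y, its long side. Origin on the work surface below its centre. On the robot's left or right; holds nut_a and nut_b.
- stand: fixed pale wooden stand 60 (x) x 150 (y) x 26 mm with two plain bores 29.5 mm in diameter, 80 mm apart along y, where the knobs hang by their flanges; origin below its centre. On the other side from the gauge.
- bottle: bystander: amber glass bottle 80 mm in diameter, 210 mm high, loose, at the back; origin at the centre of its underside, z up
- mug: bystander: white spotted mug 93 mm high, loose, at the back left; origin at the centre of its underside, z up
- jar: bystander: small jar with a red cap, 41 mm in diameter, 64 mm high, loose, at the back; origin at the centre of its underside, z up
Things that resemble listed ones, but are neither listed nor needed, are in the scene too. What is shaped like the knob_1 but turquoise is not meant.

How it is judged:
On the way:
1. one of the knobs is screwed fully home in the nut that takes it (((horizontal distance between knob_1_seat and nut_a below 0.004 m and z of knob_1_seat in the frame of nut_a between -0.002 and 0.002 m and angle between knob_1's own z axis and vertical below 0.08 rad) or (horizontal distance between knob_1_seat and nut_b below 0.004 m and z of knob_1_seat in the frame of nut_b between -0.002 and 0.002 m and angle between knob_1's own z axis and vertical below 0.08 rad) or (horizontal distance between knob_2_seat and nut_a below 0.004 m and z of knob_2_seat in the frame of nut_a between -0.002 and 0.002 m and angle between knob_2's own z axis and vertical below 0.08 rad) or (horizontal distance between knob_2_seat and nut_b below 0.004 m and z of knob_2_seat in the frame of nut_b between -0.002 and 0.002 m and angle between knob_2's own z axis and vertical below 0.08 rad))), for 0.2 s.
At the end, for the whole second after the job is handed in: Each knob is fully home in a nut of its own: flange underside within 2 mm of the block's top face, centred over the nut within 4 mm, upright within 0.08 rad, at rest ((((horizontal distance between knob_1_seat and nut_a below 0.004 m and z of knob_1_seat in the frame of nut_a between -0.002 and 0.002 m and angle between knob_1's own z axis and vertical below 0.08 rad) and (horizontal distance between knob_2_seat and nut_b below 0.004 m and z of knob_2_seat in the frame of nut_b between -0.002 and 0.002 m and angle between knob_2's own z axis and vertical below 0.08 rad)) or ((horizontal distance between knob_1_seat and nut_b below 0.004 m and z of knob_1_seat in the frame of nut_b between -0.002 and 0.002 m and angle between knob_1's own z axis and vertical below 0.08 rad) and (horizontal distance between knob_2_seat and nut_a below 0.004 m and z of knob_2_seat in the frame of nut_a between -0.002 and 0.002 m and angle between knob_2's own z axis and vertical below 0.08 rad))) and linear speed of each of knob_1, knob_2 below 0.02 m/s); the robot touches nothing.
It fails at once if the bottle is knocked over (angle between bottle's own z axis and vertical above 0.6 rad).
It fails at once if the mug is knocked over (angle between mug's own z axis and vertical above 0.6 rad).
It fails at once if the jar is knocked over (angle between jar's own z axis and vertical above 0.6 rad).
It also fails if it takes over 64 s, if anything falls off the work surface, if the arm or the gripper's body presses on something with over 40 N, if the wrist force passes 120 N, or if a joint passes its speed limit or range.

## Robot

A 6-joint arm with a two-finger parallel gripper is mounted at the origin on a cart in front of the work surface, level with it; the furniture and walls round the work are solid. World frame = base frame: x ahead of the robot, y to its left, z up, the work surface at z = 0. Lengths are in m, angles in rad, forces in N, time in s.
With the tool pointing down it reaches from about 0.425 to 0.95 m from the base axis. Payload 3.5 kg.
Tool frame: the origin (TCP) lies on the centre line of the jaws, within the pads' length; the fingertips stand 8 mm ahead of it and the grasp point (between the pads) lies 11 mm behind it; z points along the fingers, y is the line along which they close (so a half turn about z gives the same grasp; the last joint's range is limited). The gripper opens to 85 mm and grips with 20 to 120 N. Pads are 22 mm wide; open, the fingers measure 114 mm over their backs; the gripper's body (76 mm by 85 mm) begins 54 mm behind the grasp point. The pads swing forward as they close: fully open they stand 13 mm farther back than shut.
Start: joints at [1.127, 0.286, 1.577, -0, 1.279, -0.15], TCP at [0.195, 0.646, 0.203] pointing down, gripper open.
Joint ranges: [-2.77, 2.77], [-0.9, 2.22], [0.21, 2.48], [-1.53, 4.67], [0.24, 2.81], [-2.84, 2.84]. Speed limits (rad/s): [2.79, 2.79, 3.14, 3.14, 3.14, 3.14].

## Interface

Orientations are given as a unit quaternion [x, y, z, w].
In Python, from plant import ctrl gives the robot as it stands. The module is installed in compiled form; this text tells all that it offers.
- The arm moves only by the tool send_rows, never from a script. Its argument "steps" is a list of rows, each a list of 5 numbers: the shift along the tool's x, y, z in m, then the turn about the tool's z in degrees, then the opening, from -1 (shut) to 1 (fully open). A call has 1 to 12 rows; each row is the pose to reach, as a shift and turn from the pose commanded when the call began, along the tool's axes at that moment; what a row does not reach only later rows make up. A row lasts 1/10 s, in which the tool goes at most 50 mm and 8.59 degrees, less where a joint would pass 70% of its speed; a pose out of reach is approached as far as the arm can. A call with a gripper value outside its range is refused whole. The fingers move at their own pace and stop on an object; "squeeze" is the grip in N (left out, the last holds). Time passes only in rows, so rows that repeat a pose let the fingers close. It gives the time, the measured TCP pose, the force, the opening and the grip force at its end, in the units of the state.
- ctrl.get_state(): the state, without advancing time (a new reading comes with each control period).
- ctrl.read_camera(name): name is "scene" or "top"; returns the picture (420x560x3 uint8, red, green, blue); there is no depth.
- ctrl.calibration(name): a dict with "intrinsics" (3x3 intrinsics, pixels), "k1" (the pictures are not rectified: a ray, as slopes to the right and down, at radius r is drawn at 1 + k1 r^2 times it, then the intrinsics apply), "extrinsics" (4x4, takes a point from world to camera coordinates). Camera axes: x right, y up, looking along -z (the intrinsics and any distortion apply to the point x, -y, -z); pixel columns grow to the right and rows downward; lengths in m; the calibration is good to about 2 mm. A picture is of the moment at which its call begins. calibration takes no time and is no camera call.
- ctrl.sign_off(): hands the job in; it is judged then, once.
The state is a dict: "time": time; "qpos": joint angles; "dq": joint speeds; "joint_efforts": joint torques, N m; "eef_pos": TCP position; "tcp_rot": TCP orientation; "contact_force": force on the tool from outside, world axes, zero at the start; "wrist_torque": the same for the moment, N m; "opening": opening from 0.0 (shut) to 1.0 (fully open); "finger_force": force on a finger pad.
Only numpy, scipy, OpenCV 4.12 (cv2) and the standard library are available. Lean on these libraries where they do the work, as an engineer would, in place of code of your own. Each camera call takes 0.05 s, during which the arm holds its last target. There are 200 camera calls.

## Working session

There is one attempt and no reset: what is moved stays moved. The work goes in short steps, Python scripts to look and compute and a tool call to move; the robot and the scene stay as the last step left them, time stands still between calls to the robot, and variables do not carry over. Pictures are saved under pics/ and viewed, at most 10 in all, crops included, and the job is handed in when it is done.

Besides the shell and the picture viewer there is one more tool, called after "Request:" as name([rows], argument=value, ...), one row to a line, values as JSON. send_rows: Moves the arm, as the interface text tells. Its arguments: {"type":"object","properties":{"steps":{"type":"array","items":{"type":"array","items":{"type":"number"}}},"squeeze":{"type":"number"}},"required":["steps"]}

```bash
mkdir -p pics; cat > h.py <<'E'
import numpy as np, cv2
from plant import ctrl
def grab(n,f=None):
    im=ctrl.read_camera(n)
    if f: cv2.imwrite('pics/'+f,cv2.cvtColor(im,cv2.COLOR_RGB2BGR))
    return im
def ray(n,u,v):
    c=ctrl.calibration(n);K=np.array(c['intrinsics']);E=np.array(c['extrinsics']);k=c['k1']
    d=np.array([(u-K[0,2])/K[0,0],(v-K[1,2])/K[1,1]]);s=d.copy()
    for _ in range(20): s=d/(1+k*(s@s))
    R=E[:3,:3];return -R.T@E[:3,3], R.T@np.array([s[0],-s[1],-1])
def onz(n,u,v,z):
    o,d=ray(n,u,v);return o+d*(z-o[2])/d[2]
def proj(n,p):
    c=ctrl.calibration(n);K=np.array(c['intrinsics']);E=np.array(c['extrinsics'])
    q=E[:3,:3]@np.array(p)+E[:3,3];s=np.array([q[0],-q[1]])/-q[2];s=s*(1+c['k1']*(s@s))
    return K[0,0]*s[0]+K[0,2],K[1,1]*s[1]+K[1,2]
E
python3 - <<'E'
from h import *
grab('scene','s1.png');grab('top','t1.png')
for n in('scene','top'):
    c=ctrl.calibration(n);print(n,c['intrinsics'],c['k1'],ray(n,280,210))
s=ctrl.get_state();print({k:np.round(v,3) for k,v in s.items()})
E
```

```text
scene [[494.02829      0.         275.92937898]
 [  0.         494.02829    206.24456994]
 [  0.           0.           1.        ]] -0.10148780277971364 (array([ 0.08368895, -0.58165209,  0.65823568]), array([ 0.46940978,  0.64144853, -0.60689696]))
top [[408.9492344    0.         273.87146463]
 [  0.         408.9492344  206.08494466]
 [  0.           0.           1.        ]] 0.0166527122004976 (array([0.3524106 , 0.08240799, 1.05130685]), array([ 0.18311836, -0.04895493, -0.98203223]))
{'time': np.float64(0.1), 'qpos': array([ 1.127,  0.287,  1.578, -0.   ,  1.279, -0.15 ]), 'dq': array([-0.001, -0.003, -0.002, -0.   ,  0.002, -0.001]), 'joint_efforts': array([ 0.000e+00, -4.073e+01, -2.937e+01, -0.000e+00,  3.000e-03,
        0.000e+00]), 'eef_pos': array([0.195, 0.645, 0.202]), 'tcp_rot': array([ 0.146,  0.989, -0.001, -0.   ]), 'contact_force': array([ 0.923, -1.003,  0.148]), 'wrist_torque': array([-0.012,  0.019, -0.018]), 'finger_force': np.float64(0.0), 'opening': np.float64(0.999)}
```

View pics/t1.png

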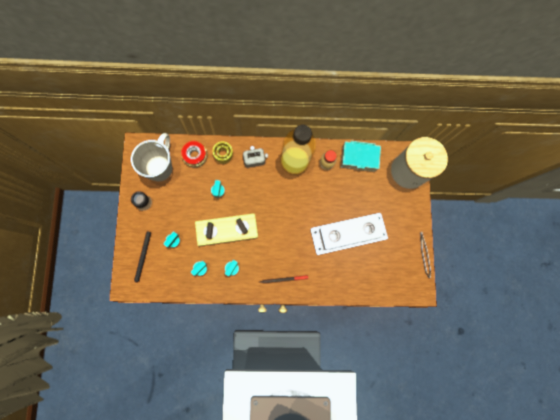

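View pics/s1.png

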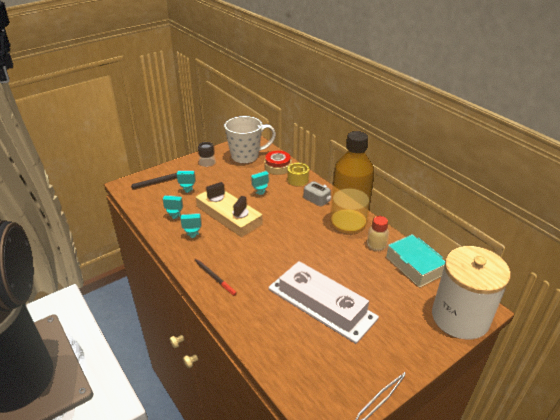

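The top view shows the stand at (226,230) with the black bars at (210,231) and (241,227). The gauge is at (349,234), with its nuts at (334,236) and (369,229). Turquoise decoys stand around the stand. In the scene view the bars are at (216,191) and (240,207), and the nuts at (301,277) and (345,301).

```bash
cat > m.py <<'E'
from h import *
def enl(n,x0,y0,x1,y1,f,k):
    im=grab(n); cv2.imwrite('pics/'+f,cv2.cvtColor(cv2.resize(im[y0:y1,x0:x1],None,fx=k,fy=k,interpolation=cv2.INTER_CUBIC),cv2.COLOR_RGB2BGR));return im
def acc(n,k=6): return np.mean([grab(n).astype(float) for _ in range(k)],0).astype(np.uint8)
E
python3 - <<'E'
from m import *
im=grab('top');hsv=cv2.cvtColor(im,cv2.COLOR_RGB2HSV)
def comps(mask,x0,y0,x1,y1,z,n='top',mina=15):
    m=np.zeros_like(mask);m[y0:y1,x0:x1]=mask[y0:y1,x0:x1]
    cs,_=cv2.findContours(m,cv2.RETR_EXTERNAL,cv2.CHAIN_APPROX_NONE)
    for c in cs:
        if cv2.contourArea(c)<mina: continue
        r=cv2.minAreaRect(c);b=cv2.boxPoints(r)
        w=np.array([onz(n,*p,z)[:2] for p in b])
        e=[w[1]-w[0],w[2]-w[1]]
        print('z',z,'px',np.round(r[0],1),'ctr',np.round(w.mean(0),4),[ (round(np.linalg.norm(v),4),round(np.degrees(np.arctan2(v[1],v[0])),1)) for v in e])
yel=((hsv[...,0]>15)&(hsv[...,0]<40)&(hsv[...,2]>150)&(hsv[...,1]>50)).astype(np.uint8)
yel=cv2.morphologyEx(yel,cv2.MORPH_CLOSE,np.ones((3,3)))
print('stand');comps(yel,185,205,268,252,.026,mina=200)
blk=(hsv[...,2]<70).astype(np.uint8)
print('bars');comps(blk,195,215,258,245,.053)
wh=((hsv[...,1]<60)&(hsv[...,2]>110)).astype(np.uint8)
print('gauge');comps(wh,300,205,400,260,.008,mina=200)
cv2.imwrite('pics/big.png',np.vstack([cv2.cvtColor(cv2.resize(im[205:260,185:265],None,fx=5,fy=5,interpolation=3),cv2.COLOR_RGB2BGR),cv2.cvtColor(cv2.resize(im[205:260,305:395],(400,275),interpolation=3),cv2.COLOR_RGB2BGR)]))
s=grab('scene');g=cv2.cvtColor(cv2.resize(s[255:340,262:382],None,fx=5,fy=5,interpolation=3),cv2.COLOR_RGB2BGR);cv2.imwrite('pics/bs.png',g)
E
```

```text
stand
z 0.026 px [226. 228.] ctr [0.4949 0.1663] [(np.float64(0.2078), np.float64(-88.6)), (np.float64(0.1173), np.float64(-178.9))]
bars
gauge
z 0.008 px [348.7 233.2] ctr [ 0.4906 -0.1487] [(np.float64(0.194), np.float64(-75.9)), (np.float64(0.0726), np.float64(-169.1))]
```

View pics/big.png

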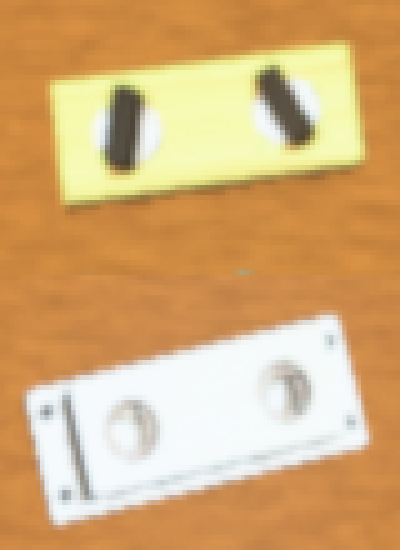

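View pics/bs.png

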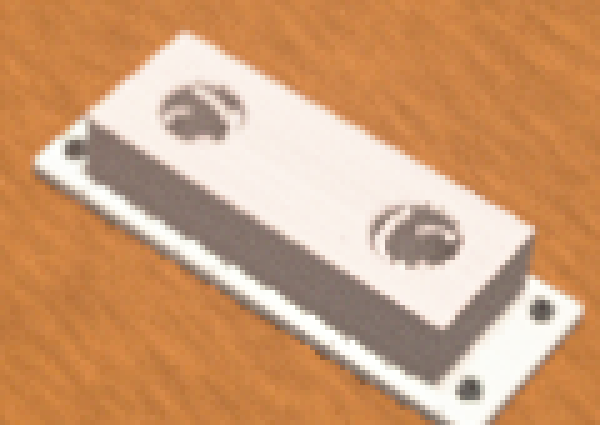

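The enlarged views show the mouths at top px about (334.4,235.3) and (368.6,227.5), and scene px about (302.1,276.7) and (344.9,301.7). The block's top corners are clear in the scene crop.

```bash
python3 - <<'E'
from m import *
cs=lambda x,y:((x+.5)/5-.5+262,(y+.5)/5-.5+255)
ct=lambda x,y:((x+.5)/(400/90)-.5+305,(y+.5)/5-.5+205)
b=lambda x,y:((x+.5)/5-.5+185,(y+.5)/5-.5+205)
for p in[(203,111),(417,236),(184,32),(92,122),(445,330),(533,234)]:print('scene38',np.round(onz('scene',*cs(*p),.038),4))
for p in[(133,154),(285,115)]:print('top38',np.round(onz('top',*ct(*p),.038),4))
for p in[(30,110),(335,41),(370,168),(57,250)]:print('top8',np.round(onz('top',*ct(*p),.008),4))
for p in[(51,83),(353,43),(365,160),(65,205)]:print('stand',np.round(onz('top',*b(*p),.026),4))
def bars(n,boxes,z):
    im=grab(n);v=im.max(2)
    for x0,y0,x1,y1 in boxes:
        m=(v[y0:y1,x0:x1]<105)
        k,l,st,ce=cv2.connectedComponentsWithStats(m.astype(np.uint8));i=1+np.argmax(st[1:,4])
        ys,xs=np.where(l==i);P=np.array([onz(n,x+x0,y+y0,z)[:2] for x,y in zip(xs,ys)])
        c=P.mean(0);w,V=np.linalg.eigh(np.cov((P-c).T));a=V[:,1]
        print(n,len(xs),'px',xs.mean()+x0,ys.mean()+y0,'ctr',np.round(c,4),'sd',np.round(np.sqrt(w*12),4),'ang',np.degrees(np.arctan2(a[1],a[0])))
bars('top',[(200,218,222,243),(232,215,254,238)],.056)
bars('scene',[(205,180,228,202),(231,194,252,222)],.045)
E
```

```text
scene38 [ 0.4808 -0.1055  0.038 ]
scene38 [ 0.5022 -0.1938  0.038 ]
scene38 [ 0.5001 -0.0696  0.038 ]
scene38 [ 0.446  -0.0868  0.038 ]
scene38 [ 0.4824 -0.2293  0.038 ]
scene38 [ 0.534  -0.2163  0.038 ]
top38 [ 0.4799 -0.1057  0.038 ]
top38 [ 0.5016 -0.1926  0.038 ]
top8 [ 0.5053 -0.0513  0.008 ]
top8 [ 0.5457 -0.2315  0.008 ]
top8 [ 0.4794 -0.2498  0.008 ]
top8 [ 0.4335 -0.0668  0.008 ]
stand [0.5098 0.2457 0.026 ]
stand [0.5338 0.0943 0.026 ]
stand [0.4742 0.0868 0.026 ]
stand [0.4486 0.2354 0.026 ]
top 67 px 209.38805970149252 230.17910447761193 ctr [0.4839 0.2044] sd [0.0112 0.036 ] ang 176.9152394402138
top 56 px 241.60714285714286 225.92857142857142 ctr [0.4961 0.1264] sd [0.0095 0.0358] ang -148.63615912104035
scene 203 px 214.9064039408867 190.10344827586206 ctr [0.4861 0.2069] sd [0.0333 0.0493] ang -140.73086053131476
scene 168 px 239.51785714285714 205.91666666666666 ctr [0.4986 0.1272] sd [0.0192 0.0609] ang 45.27105613129145
```

```bash
cat > mv.py <<'E'
from h import *
import sys
s=ctrl.get_state()
from scipy.spatial.transform import Rotation as R
M=R.from_quat(s['tcp_rot']).as_matrix();ty=np.degrees(np.arctan2(M[1,1],M[0,1]))
print('t',round(s['time'],2),'pos',np.round(s['eef_pos'],4),'ty',round(ty,1),'q6',round(np.degrees(s['qpos'][5])),'F',np.round(s['contact_force'],1),'T',np.round(s['wrist_torque'],2),'open',round(s['opening'],3),round(s['finger_force'],1),'tilt',np.round(M[:,2],3))
if len(sys.argv)>1:
    x,y,z,a=map(float,sys.argv[1:5])
    print('shift',np.round(M.T@(np.array([x,y,z])-s['eef_pos']),4),'turn',round(ty-a,1))
E
python3 mv.py .4845 .205 .13 87
```

```text
t 0.3 pos [0.1953 0.6459 0.2025] ty 73.2 q6 -9 F [ 0.2 -0.1 -0.3] T [ 0.03 -0.01 -0.03] open 1.0 0.0 tilt [-0.    -0.001 -1.   ]
shift [-0.4044 -0.3382  0.0728] turn -13.8
```

Request:
send_rows([
  [-0.036,-0.03,0.0,-2,-0.2],
  [-0.073,-0.061,0,-4,-0.2],
  [-0.11,-0.092,0,-6,-0.2],
  [-0.147,-0.123,0,-8,-0.2],
  [-0.184,-0.154,0,-10,-0.2],
  [-0.22,-0.184,0,-12,-0.2],
  [-0.257,-0.215,0,-13.8,-0.2],
  [-0.294,-0.246,0.02,-13.8,-0.2],
  [-0.331,-0.277,0.04,-13.8,-0.2],
  [-0.368,-0.308,0.06,-13.8,-0.2],
  [-0.404,-0.338,0.073,-13.8,-0.2],
  [-0.404,-0.338,0.073,-13.8,-0.2],
])

```text
time: 1.5
eef_pos: [0.4853, 0.2014, 0.1281]
tcp_rot: [0.029, 1.0, -0.001, -0.001]
contact_force: [-1.2, 0.4, 0.8]
opening: 0.398
finger_force: 0.0
```

```bash
python3 mv.py .4845 .205 .042 87; python3 - <<'E'
from h import *
im=grab('scene');cv2.imwrite('pics/c1.png',cv2.cvtColor(cv2.resize(im[60:240,140:320],None,fx=3,fy=3,interpolation=3),cv2.COLOR_RGB2BGR))
E
```

```text
t 1.5 pos [0.4853 0.2014 0.1281] ty 86.6 q6 -75 F [-1.2  0.4  0.8] T [-0.01  0.04  0.07] open 0.398 0.0 tilt [-0.002 -0.002 -1.   ]
shift [0.0008 0.0037 0.0861] turn -0.4
```

View pics/c1.png

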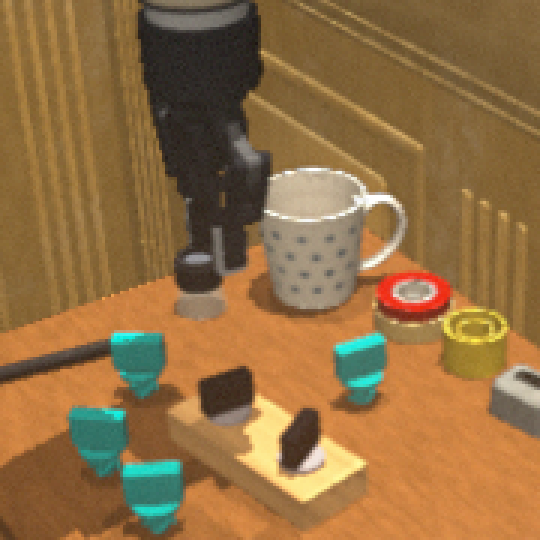

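The crop shows the gripper at about px (211,148), beside the mug, with both bars still in the stand. I'll check this against where the TCP should project.

```bash
python3 - <<'E'
from h import *
s=ctrl.get_state();p=s['eef_pos'];print(p,proj('scene',p),proj('top',p))
im=grab('scene');grab('top','t2.png')
cv2.imwrite('pics/c2.png',cv2.cvtColor(im,cv2.COLOR_RGB2BGR))
d=cv2.imread('pics/t2.png').astype(int)-cv2.imread('pics/t1.png');ys,xs=np.where(abs(d).sum(2)>90);print(len(xs),xs.min(),xs.max(),ys.min(),ys.max())
E
```

```text
[0.48495239 0.20280475 0.1287315 ] (np.float64(212.34115695318383), np.float64(157.88550026684248)) (np.float64(206.36300248946438), np.float64(225.43650752260808))
15609 142 300 170 419
```

View pics/c2.png

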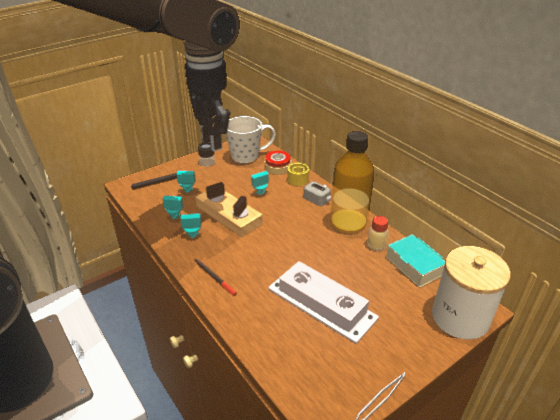

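The gripper is above the left knob; the projected TCP agrees with the picture, so I'm descending.

Request:
send_rows([
  [0,0,0.03,0,-0.2],
  [0,0,0.06,0,-0.2],
  [0,0,0.08,0,-0.2],
  [0,0,0.088,0,-0.2],
  [0,0,0.088,0,-0.2],
  [0,0,0.088,0,-0.2],
])

```text
time: 2.25
eef_pos: [0.485, 0.2066, 0.0434]
tcp_rot: [0.026, 1.0, 0.0, 0.001]
contact_force: [-0.3, -1.4, 0.7]
opening: 0.402
finger_force: 0.0
```

```bash
python3 mv.py .4845 .205 .042 87; python3 - <<'E'
from h import *
im=grab('scene');cv2.imwrite('pics/c3.png',cv2.cvtColor(cv2.resize(im[120:240,160:280],None,fx=4,fy=4,interpolation=3),cv2.COLOR_RGB2BGR))
E
```

```text
t 2.25 pos [0.485  0.2066 0.0434] ty 87.0 q6 -75 F [-0.3 -1.4  0.7] T [ 0.04  0.05 -0.03] open 0.402 0.0 tilt [ 0.002  0.001 -1.   ]
shift [ 0.0004 -0.0016  0.0014] turn 0.0
```

View pics/c3.png

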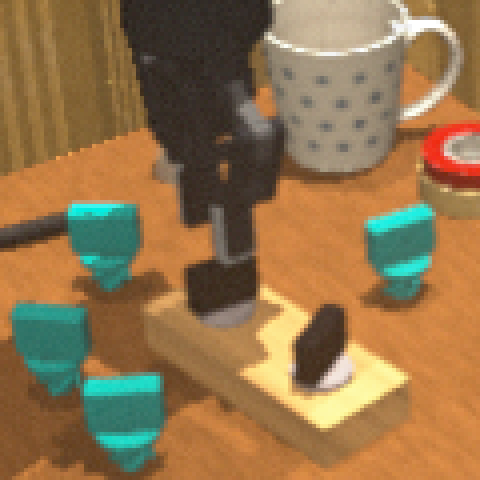

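The near fingertip shows at about px (219,184), above the bar at (215,191). I'll check what height that implies.

```bash
python3 - <<'E'
from h import *
f=lambda p:[round(float(4*(a-b)),0) for a,b in zip(proj('scene',p),(160,120))]
for y in(.1896,.2236):
  for z in(.035,.043,.05,.06): print(y,z,f((.485,y,z)))
print('bar top ends',f((.465,.205,.059)),f((.505,.205,.059)),f((.485,.198,.059)))
E
```

```text
0.1896 0.035 [236.0, 311.0]
0.1896 0.043 [234.0, 299.0]
0.1896 0.05 [234.0, 288.0]
0.1896 0.06 [232.0, 273.0]
0.2236 0.035 [204.0, 282.0]
0.2236 0.043 [203.0, 270.0]
0.2236 0.05 [202.0, 259.0]
0.2236 0.06 [200.0, 244.0]
bar top ends [185.0, 274.0] [250.0, 249.0] [224.0, 267.0]
```

```bash
python3 - <<'E'
from h import *
im=grab('scene');im=cv2.resize(im[120:240,160:280],None,fx=4,fy=4,interpolation=3)[...,::-1].astype(int)
o=cv2.imread('pics/c3.png').astype(int);d=abs(im-o).sum(2);print((d>90).sum(), np.argwhere(d>90)[:1],np.argwhere(d>90)[-1:])
f=lambda p,o,k:[round(float(k*(a-b)),0) for a,b in zip(proj('scene',p),o)]
for z in(.120,.128,.14,.15,.16): print(z,f((.485,.184,z),(140,60),3),f((.485,.22,z),(140,60),3))
s=ctrl.get_state();print(s['eef_pos'],s['time'])
E
```

```text
192 [[ 24 120]] [[351 267]]
0.12 [232.0, 316.0] [206.0, 294.0]
0.128 [231.0, 306.0] [205.0, 284.0]
0.14 [230.0, 291.0] [203.0, 269.0]
0.15 [229.0, 278.0] [202.0, 257.0]
0.16 [227.0, 265.0] [201.0, 244.0]
[0.48548019 0.2062577  0.04381821] 2.35
```

Request:
send_rows([
  [0,0,0,0,-1],
  [0,0,0,0,-1],
  [0,0,0,0,-1],
  [0,0,0,0,-1],
  [0,0,0,0,-1],
], squeeze=40)

```text
time: 2.85
eef_pos: [0.4843, 0.2055, 0.0421]
tcp_rot: [0.027, 1.0, 0.0, 0.0]
contact_force: [-0.1, 0.3, 0.4]
opening: -0.002
finger_force: 0.0
```

```bash
python3 mv.py .4845 .205 .042 87; python3 - <<'E'
from h import *
im=grab('scene');cv2.imwrite('pics/c4.png',cv2.cvtColor(cv2.resize(im[120:240,160:280],None,fx=4,fy=4,interpolation=3),cv2.COLOR_RGB2BGR))
E
```

```text
t 2.85 pos [0.4843 0.2055 0.0421] ty 87.0 q6 -75 F [-0.1  0.3  0.4] T [-0.03 -0.02 -0.04] open -0.002 0.0 tilt [ 0.  0. -1.]
shift [-0.0002 -0.0005  0.0001] turn -0.0
```

View pics/c4.png

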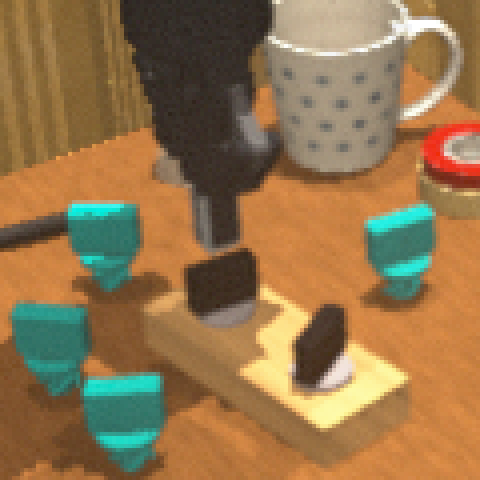

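The fingers shut fully on nothing: their tips appear at crop (217,248), px (214,182), above or behind the bar. I'll use the top view to tell a height offset from a horizontal one.

```bash
python3 - <<'E'
from h import *
u,v=217/4+160,248/4+120
for z in(.034,.05,.067,.08): print(z,onz('scene',u,v,z),proj('top',onz('scene',u,v,z)))
im=grab('top');cv2.imwrite('pics/c5.png',cv2.cvtColor(cv2.resize(im[150:290,130:290],None,fx=5,fy=4,interpolation=3),cv2.COLOR_RGB2BGR))
s=ctrl.get_state();print(s['qpos'])
E
```

```text
0.034 [0.50801501 0.24951571 0.034     ] (np.float64(192.7152287192757), np.float64(221.38867184334023))
0.05 [0.49713896 0.22821176 0.05      ] (np.float64(200.18397537423903), np.float64(224.94930375814658))
0.067 [0.48558316 0.20557631 0.067     ] (np.float64(208.39973956691736), np.float64(228.86691358909547))
0.08 [0.47674637 0.18826686 0.08      ] (np.float64(214.88716957439516), np.float64(231.96101094944385))
[ 2.08352954e-01  1.57062572e-01  2.05347403e+00 -2.19152407e-05
  9.31248126e-01 -1.30940238e+00]
```

View pics/c5.png

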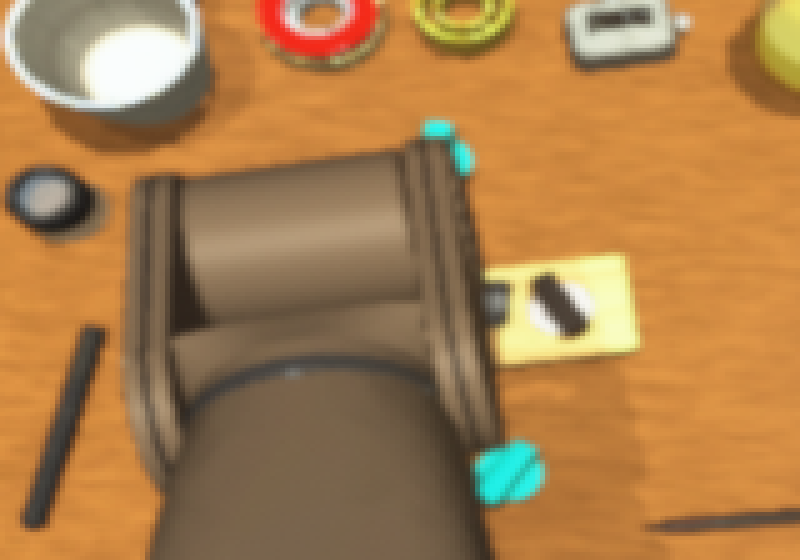

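The top view supports a pure height offset: at z = 0.067 the scene ray falls exactly on the TCP's x and y. So the real fingertips are about 33 mm higher than the stated geometry gives. I'll open and go lower in stages, watching the force.

Request:
send_rows([
  [0,0,0,0,-0.2],
  [0,0,0,0,-0.2],
  [0,0,0,0,-0.2],
  [0,0,0,0,-0.2],
  [0,0,0.005,0,-0.2],
  [0,0,0.01,0,-0.2],
  [0,0,0.015,0,-0.2],
  [0,0,0.02,0,-0.2],
  [0,0,0.02,0,-0.2],
])

```text
time: 3.85
eef_pos: [0.4833, 0.2054, 0.0208]
tcp_rot: [0.026, 1.0, -0.0, -0.001]
contact_force: [-0.8, 0.3, -0.1]
opening: 0.398
finger_force: 0.0
```

Request:
send_rows([
  [0,0,0,0,-1],
  [0,0,0,0,-1],
  [0,0,0,0,-1],
  [0,0,0,0,-1],
])

```text
time: 4.25
eef_pos: [0.4844, 0.2056, 0.0222]
tcp_rot: [0.026, 1.0, 0.0, 0.0]
contact_force: [0.5, -0.3, 0.1]
opening: 0.149
finger_force: 41.5
```

The bar is gripped, which confirms the offset. I'll regrip 10 mm deeper.

Request:
send_rows([
  [0,0,0,0,-0.3],
  [0,0,0,0,-0.3],
  [0,0,0,0,-0.3],
  [0,0,0.004,0,-0.3],
  [0,0,0.008,0,-0.3],
  [0,0,0.01,0,-0.3],
  [0,0,0.01,0,-0.3],
  [0,0,0.01,0,-1],
  [0,0,0.01,0,-1],
  [0,0,0.01,0,-1],
  [0,0,0.01,0,-1],
], squeeze=70)

```text
time: 5.35
eef_pos: [0.4844, 0.2056, 0.0122]
tcp_rot: [0.026, 1.0, 0.0, 0.0]
contact_force: [-0.3, -0.1, -0.4]
opening: 0.145
finger_force: 69.9
```

Request:
send_rows([
  [0,0,-0.01,0,-1],
  [0,0,-0.03,0,-1],
  [0,0,-0.06,0,-1],
  [0,0,-0.1,0,-1],
  [0,0,-0.1,0,-1],
  [0,0,-0.1,0,-1],
])

```text
time: 5.95
eef_pos: [0.4851, 0.2058, 0.1137]
tcp_rot: [0.026, 1.0, 0.0, 0.002]
contact_force: [-0.1, -0.1, -0.8]
opening: 0.141
finger_force: 69.7
```

```bash
python3 mv.py .4804 -.106 .11 13.6; python3 - <<'E'
from h import *
im=grab('scene');cv2.imwrite('pics/c6.png',cv2.cvtColor(cv2.resize(im[60:220,140:300],None,fx=4,fy=3.5,interpolation=3),cv2.COLOR_RGB2BGR))
E
```

```text
t 5.95 pos [0.4851 0.2058 0.1137] ty 87.0 q6 -75 F [-0.1 -0.1 -0.8] T [-0.05  0.02 -0.01] open 0.141 69.7 tilt [ 0.003  0.001 -1.   ]
shift [-0.0118 -0.3116  0.0035] turn 73.4
```

Request:
send_rows([
  [-0.001,-0.035,0,8,-1],
  [-0.002,-0.07,0,16,-1],
  [-0.004,-0.105,0,24,-1],
  [-0.005,-0.14,0,32,-1],
  [-0.006,-0.175,0,40,-1],
  [-0.008,-0.21,0,48,-1],
  [-0.009,-0.245,0,56,-1],
  [-0.01,-0.28,0,64,-1],
  [-0.0115,-0.3115,0,70,-1],
  [-0.0115,-0.3115,0,73.4,-1],
  [-0.0115,-0.3115,0.02,73.4,-1],
  [-0.0115,-0.3115,0.05,73.4,-1],
])

```text
time: 7.2
eef_pos: [0.4796, -0.1068, 0.0616]
tcp_rot: [0.619, 0.785, 0.0, 0.001]
contact_force: [0.1, 0.3, -1.0]
opening: 0.144
finger_force: 69.7
```

Request:
send_rows([
  [0,0,0,0,-1],
  [0,0,0,0,-1],
])

```text
time: 7.4
eef_pos: [0.4777, -0.1054, 0.0605]
tcp_rot: [0.619, 0.786, -0.001, -0.002]
contact_force: [0.4, -0.3, -0.5]
opening: 0.149
finger_force: 69.7
```

```bash
python3 mv.py .4804 -.106 .045 13.6; python3 - <<'E'
from h import *
im=grab('scene')
# bar of held knob: expected px
s=ctrl.get_state();p=s['eef_pos']
cv2.imwrite('pics/c7.png',cv2.cvtColor(cv2.resize(im[205:325,245:405],None,fx=5,fy=5,interpolation=3),cv2.COLOR_RGB2BGR))
f=lambda p:[round(float(5*(a-b))) for a,b in zip(proj('scene',p),(245,205))]
z=p[2]-.006
print('nose',f((p[0],p[1],z)),'flange c bottom',f((p[0],p[1],z+.02)),'mouth',f((.4804,-.106,.038)))
E
```

```text
t 7.4 pos [ 0.4777 -0.1054  0.0605] ty 13.6 q6 -38 F [ 0.4 -0.3 -0.5] T [ 0.02 -0.01 -0.02] open 0.149 69.7 tilt [-0.004  0.002 -1.   ]
shift [-0.0012  0.0025  0.0155] turn -0.0
nose [284, 325] flange c bottom [286, 283] mouth [286, 360]
```

View pics/c7.png

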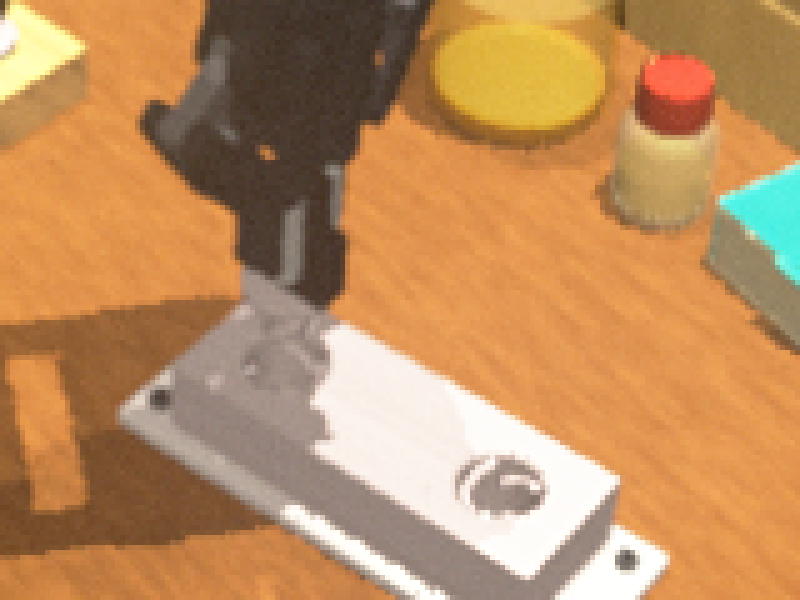

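The held knob hangs over the near nut: nose at about crop (285,325), mouth at (286,360), and nut b at (501,485). That was my tenth picture, so from here I go by force and depth.

Request:
send_rows([
  [0.0004,0.0008,0.006,0,-1],
  [0.0004,0.0008,0.012,0,-1],
  [0.0004,0.0008,0.016,0,-1],
  [0.0004,0.0008,0.02,0,-1],
  [0.0004,0.0008,0.023,0,-1],
  [0.0004,0.0008,0.023,0,-1],
  [0.0004,0.0008,0.023,0,-1],
])

```text
time: 8.15
eef_pos: [0.4799, -0.1055, 0.039]
tcp_rot: [0.619, 0.786, -0.0, -0.0]
contact_force: [0.2, 0.2, -0.5]
opening: 0.141
finger_force: 69.7
```

```bash
python3 mv.py
```

```text
t 8.15 pos [ 0.4799 -0.1055  0.039 ] ty 13.6 q6 -38 F [ 0.2  0.2 -0.5] T [-0.01  0.    0.01] open 0.141 69.7 tilt [-0.  0. -1.]
```

Request:
send_rows([
  [0,0,0.001,0,-1],
  [0,0,0.002,0,-1],
  [0,0,0.003,0,-1],
  [0,0,0.003,0,-1],
])

```text
time: 8.55
eef_pos: [0.4798, -0.1055, 0.0359]
tcp_rot: [0.619, 0.786, -0.0, -0.0]
contact_force: [0.3, 0.1, -1.2]
opening: 0.145
finger_force: 69.7
```

Request:
send_rows([
  [0,0,0.001,0,-1],
  [0,0,0.001,0,-1],
])

```text
time: 8.75
eef_pos: [0.4801, -0.1054, 0.0352]
tcp_rot: [0.619, 0.786, 0.0, -0.0]
contact_force: [-0.4, 1.5, 1.7]
opening: 0.142
finger_force: 70.1
```

Request:
send_rows([
  [0,0,0.0005,7,-1],
  [0,0,0.0015,14,-1],
  [0,0,0.0025,21,-1],
  [0,0,0.0025,21,-1],
])

```text
time: 9.15
eef_pos: [0.4799, -0.1054, 0.0325]
tcp_rot: [0.751, 0.66, 0.0, -0.0]
contact_force: [0.5, 1.4, -0.9]
opening: 0.144
finger_force: 69.8
```

```bash
python3 mv.py
```

```text
t 9.15 pos [ 0.4799 -0.1054  0.0325] ty -7.4 q6 -17 F [ 0.5  1.4 -0.9] T [ 0.08  0.05 -0.05] open 0.144 69.8 tilt [-0.  0. -1.]
```

Request:
send_rows([
  [0,0,0.001,8,-1],
  [0,0,0.002,16,-1],
  [0,0,0.003,24,-1],
  [0,0,0.003,24,-1],
])

```text
time: 9.55
eef_pos: [0.4798, -0.1055, 0.0294]
tcp_rot: [0.872, 0.49, -0.0, -0.0]
contact_force: [0.3, 0.3, -0.4]
opening: 0.139
finger_force: 69.7
```

```bash
python3 mv.py
```

```text
t 9.55 pos [ 0.4798 -0.1055  0.0294] ty -31.3 q6 7 F [ 0.3  0.3 -0.4] T [ 0.03 -0.01  0.03] open 0.139 69.7 tilt [-0.  0. -1.]
```

It runs freely: the left knob and the near nut are both right-hand. I'll finish it.

Request:
send_rows([
  [0,0,0.001,8,-1],
  [0,0,0.002,16,-1],
  [0,0,0.003,24,-1],
  [0,0,0.004,32,-1],
  [0,0,0.005,40,-1],
  [0,0,0.0055,45,-1],
  [0,0,0.0055,48,-1],
  [0,0,0.0055,48,-1],
])

```text
time: 10.35
eef_pos: [0.48, -0.1056, 0.0242]
tcp_rot: [0.996, 0.094, 0.0, 0.0]
contact_force: [0.7, 0.2, -0.7]
opening: 0.143
finger_force: 69.9
```

```bash
python3 mv.py
```

```text
t 10.35 pos [ 0.48   -0.1056  0.0242] ty -79.2 q6 55 F [ 0.7  0.2 -0.7] T [-0.02  0.01 -0.02] open 0.143 69.9 tilt [ 0. -0. -1.]
```

No contact yet, so I keep turning and pressing gently until there is a reaction.

Request:
send_rows([
  [0,0,0.0005,4,-1],
  [0,0,0.001,8,-1],
  [0,0,0.0015,8,-1],
  [0,0,0.0015,8,-1],
])

```text
time: 10.75
eef_pos: [0.4804, -0.1054, 0.0241]
tcp_rot: [1.0, 0.025, -0.0, -0.0]
contact_force: [-3.3, 2.2, 7.8]
opening: 0.144
finger_force: 71.1
```

```bash
python3 mv.py
```

```text
t 10.75 pos [ 0.4804 -0.1054  0.0241] ty -87.2 q6 63 F [-3.3  2.2  7.8] T [ 0.36  0.55 -0.08] open 0.144 71.1 tilt [-0.     0.001 -1.   ]
```

The knob is seated: TCP z is 0.0241, the expected home value, and it takes about 8 N of push. Releasing and lifting.

Request:
send_rows([
  [0,0,-0.001,0,-0.3],
  [0,0,-0.001,0,-0.3],
  [0,0,-0.001,0,-0.3],
  [0,0,-0.001,0,-0.3],
  [0,0,-0.02,0,-0.3],
  [0,0,-0.06,0,-0.3],
  [0,0,-0.09,0,-0.3],
  [0,0,-0.09,0,-0.3],
  [0,0,-0.09,0,-0.3],
])

```text
time: 11.65
eef_pos: [0.4803, -0.1057, 0.1131]
tcp_rot: [1.0, 0.023, 0.001, 0.0]
contact_force: [-0.6, -0.4, -0.3]
opening: 0.345
finger_force: 0.0
```

```bash
python3 mv.py .4972 .1262 .113 -59; python3 - <<'E'
from h import *
f=[(.4804,-.106,.071)]
for n in('scene','top'):
    im=grab(n);v=im.max(2)
    if n=='top':
        im2=im
    for nm,c in(('a',(.4804,-.106,.06)),('Q',(.4975,.1263,.05))):
        u,w=map(int,proj(n,c));m=(v[w-14:w+15,u-14:u+15]<105).astype(np.uint8)
        k,l,st,ce=cv2.connectedComponentsWithStats(m);print(n,nm,(u,w),[(s[4],np.round(c+[u-14,w-14],1).tolist(),np.round(onz(n,*(c+[u-14,w-14]),.06 if nm=='a' else .047),4).tolist()) for s,c in zip(st[1:],ce[1:]) if s[4]>20])
E
```

```text
t 11.65 pos [ 0.4803 -0.1057  0.1131] ty -87.4 q6 63 F [-0.6 -0.4 -0.3] T [-0.02  0.05  0.01] open 0.345 0.0 tilt [ 0.001 -0.001 -1.   ]
shift [ 2.740e-02 -2.309e-01 -1.000e-04] turn -28.4
scene a (302, 268) [(np.int32(297), [302.4, 269.2], [0.4784, -0.1079, 0.06])]
scene Q (239, 204) [(np.int32(154), [239.6, 206.0], [0.4971, 0.1245, 0.047])]
top a (336, 234) [(np.int32(246), [328.0, 230.6], [0.4887, -0.0857, 0.06]), (np.int32(108), [344.0, 244.0], [0.4566, -0.1247, 0.06])]
top Q (241, 225) [(np.int32(43), [241.6, 226.0], [0.4971, 0.1269, 0.047])]
```

Request:
send_rows([
  [0.004,-0.033,0,-4,-0.2],
  [0.008,-0.066,0,-8,-0.2],
  [0.012,-0.099,0,-12,-0.2],
  [0.016,-0.132,0,-16,-0.2],
  [0.02,-0.165,0,-20,-0.2],
  [0.024,-0.198,0,-24,-0.2],
  [0.0275,-0.231,0,-28.4,-0.2],
  [0.0275,-0.231,0.03,-28.4,-0.2],
  [0.0275,-0.231,0.06,-28.4,-0.2],
  [0.0275,-0.231,0.06,-28.4,-0.2],
  [0.0275,-0.231,0.06,-28.4,-0.2],
])

```text
time: 12.85
eef_pos: [0.4957, 0.1263, 0.0511]
tcp_rot: [0.964, 0.267, -0.002, -0.0]
contact_force: [0.4, 0.6, 1.0]
opening: 0.398
finger_force: 0.0
```

```bash
python3 mv.py .4973 .1263 .012 -59
```

```text
t 12.85 pos [0.4957 0.1263 0.0511] ty -59.0 q6 62 F [0.4 0.6 1. ] T [-0.01 -0.02  0.02] open 0.398 0.0 tilt [-0.004 -0.    -1.   ]
shift [0.0015 0.0009 0.0391] turn -0.0
```

Request:
send_rows([
  [0,0,0.01,0,-0.2],
  [0,0,0.022,0,-0.2],
  [0,0,0.032,0,-0.2],
  [0,0,0.037,0,-0.2],
  [0,0,0.04,0,-0.2],
  [0,0,0.04,0,-0.2],
  [0,0,0.04,0,-0.2],
])

```text
time: 13.55
eef_pos: [0.4973, 0.1265, 0.0128]
tcp_rot: [0.964, 0.267, 0.0, 0.0]
contact_force: [-0.5, 0.4, 0.3]
opening: 0.399
finger_force: 0.0
```

Request:
send_rows([
  [0,0,0,0,-1],
  [0,0,0,0,-1],
  [0,0,0,0,-1],
  [0,0,0,0,-1],
  [0,0,0,0,-1],
])

```text
time: 14.05
eef_pos: [0.4977, 0.1265, 0.0132]
tcp_rot: [0.964, 0.267, 0.001, 0.0]
contact_force: [-1.1, -0.2, 4.9]
opening: 0.142
finger_force: 71.6
```

```bash
python3 mv.py .4973 .1263 .012 -59
```

```text
t 14.05 pos [0.4977 0.1265 0.0132] ty -59.0 q6 62 F [-1.1 -0.2  4.9] T [ 0.01  0.07 -0.01] open 0.142 71.6 tilt [ 0.001  0.    -1.   ]
shift [-0.0005 -0.      0.0012] turn -0.0
```

Request:
send_rows([
  [0,0,-0.01,0,-1],
  [0,0,-0.03,0,-1],
  [0,0,-0.06,0,-1],
  [0,0,-0.1,0,-1],
  [0,0,-0.1,0,-1],
  [0,0,-0.1,0,-1],
  [0,0,-0.1,0,-1],
])

```text
time: 14.75
eef_pos: [0.4957, 0.1264, 0.1111]
tcp_rot: [0.964, 0.267, -0.001, -0.0]
contact_force: [-0.4, -0.7, -1.2]
opening: 0.143
finger_force: 71.1
```

```bash
python3 mv.py .5016 -.1934 .113 -76.4
```

```text
t 14.75 pos [0.4957 0.1264 0.1111] ty -59.0 q6 62 F [-0.4 -0.7 -1.2] T [ 0.02 -0.    0.03] open 0.143 71.1 tilt [-0.003 -0.    -1.   ]
shift [-0.1595  0.2773 -0.0019] turn 17.4
```

Request:
send_rows([
  [-0.018,0.031,0,2,-1],
  [-0.036,0.062,0,4,-1],
  [-0.054,0.093,0,6,-1],
  [-0.072,0.124,0,8,-1],
  [-0.09,0.155,0,10,-1],
  [-0.108,0.186,0,12,-1],
  [-0.126,0.217,0,14,-1],
  [-0.144,0.248,0,16,-1],
  [-0.161,0.276,0,17.4,-1],
  [-0.161,0.276,0.02,17.4,-1],
  [-0.161,0.276,0.05,17.4,-1],
  [-0.161,0.276,0.05,17.4,-1],
])

```text
time: 15.95
eef_pos: [0.4963, -0.1906, 0.0563]
tcp_rot: [0.993, 0.118, -0.005, -0.004]
contact_force: [-1.2, 0.5, -1.4]
opening: 0.147
finger_force: 71.0
```

Request:
send_rows([
  [0,0,0,0,-1],
  [0,0,0,0,-1],
  [0,0,0,0,-1],
  [0,0,0,0,-1],
])

```text
time: 16.35
eef_pos: [0.5019, -0.1933, 0.0638]
tcp_rot: [0.993, 0.118, 0.001, 0.001]
contact_force: [-0.1, -0.4, -1.3]
opening: 0.141
finger_force: 71.0
```

```bash
python3 mv.py .5015 -.1932 .045 -76.4
```

```text
t 16.35 pos [ 0.5019 -0.1933  0.0638] ty -76.4 q6 45 F [-0.1 -0.4 -1.3] T [ 0.03 -0.04  0.02] open 0.141 71.0 tilt [ 0.002 -0.001 -1.   ]
shift [-0.0004 -0.0002  0.0188] turn -0.0
```

Request:
send_rows([
  [0,0,0.006,0,-1],
  [0,0,0.012,0,-1],
  [0,0,0.016,0,-1],
  [0,0,0.02,0,-1],
  [0,0,0.023,0,-1],
  [0,0,0.025,0,-1],
  [0,0,0.025,0,-1],
])

```text
time: 17.05
eef_pos: [0.5008, -0.1929, 0.0371]
tcp_rot: [0.993, 0.118, -0.0, -0.0]
contact_force: [1.0, 0.6, -0.3]
opening: 0.143
finger_force: 71.0
```

Request:
send_rows([
  [0,0,0.001,0,-1],
  [0,0,0.0015,0,-1],
  [0,0,0.0015,0,-1],
])

```text
time: 17.35
eef_pos: [0.5012, -0.1931, 0.0363]
tcp_rot: [0.993, 0.118, 0.0, 0.0]
contact_force: [-0.1, 0.1, -0.5]
opening: 0.144
finger_force: 71.1
```

```bash
python3 mv.py
```

```text
t 17.35 pos [ 0.5012 -0.1931  0.0363] ty -76.4 q6 45 F [-0.1  0.1 -0.5] T [0.08 0.03 0.02] open 0.144 71.1 tilt [ 0. -0. -1.]
```

Now the left-hand knob in nut b, turning anticlockwise (negative turn).

Request:
send_rows([
  [0,0,0.001,-8,-1],
  [0,0,0.002,-16,-1],
  [0,0,0.003,-24,-1],
  [0,0,0.003,-24,-1],
])

```text
time: 17.75
eef_pos: [0.5009, -0.193, 0.0329]
tcp_rot: [0.947, 0.322, -0.0, -0.0]
contact_force: [0.0, -0.4, -0.4]
opening: 0.145
finger_force: 71.1
```

Request:
send_rows([
  [0,0,0.001,-8,-1],
  [0,0,0.002,-16,-1],
  [0,0,0.003,-24,-1],
  [0,0,0.003,-24,-1],
])

```text
time: 18.15
eef_pos: [0.501, -0.193, 0.03]
tcp_rot: [0.86, 0.511, -0.0, -0.0]
contact_force: [0.4, 0.1, -1.3]
opening: 0.147
finger_force: 71.1
```

```bash
python3 mv.py
```

```text
t 18.15 pos [ 0.501 -0.193  0.03 ] ty -28.6 q6 -3 F [ 0.4  0.1 -1.3] T [ 0.01 -0.03  0.04] open 0.147 71.1 tilt [-0.  0. -1.]
```

Request:
send_rows([
  [0,0,0.001,-8,-1],
  [0,0,0.002,-16,-1],
  [0,0,0.003,-24,-1],
  [0,0,0.004,-32,-1],
  [0,0,0.005,-40,-1],
  [0,0,0.0055,-46,-1],
  [0,0,0.0055,-50,-1],
  [0,0,0.0055,-50,-1],
])

```text
time: 18.95
eef_pos: [0.5016, -0.1934, 0.0253]
tcp_rot: [0.564, 0.826, 0.0, 0.001]
contact_force: [0.3, -0.1, 1.4]
opening: 0.14
finger_force: 71.4
```

```bash
python3 mv.py
```

```text
t 18.95 pos [ 0.5016 -0.1934  0.0253] ty 21.3 q6 -53 F [ 0.3 -0.1  1.4] T [0.12 0.02 0.09] open 0.14 71.4 tilt [ 0.001 -0.001 -1.   ]
```

Request:
send_rows([
  [0,0,0.0005,-4,-1],
  [0,0,0.001,-6,-1],
  [0,0,0.001,-6,-1],
])

```text
time: 19.25
eef_pos: [0.5014, -0.1931, 0.0252]
tcp_rot: [0.521, 0.854, 0.0, -0.0]
contact_force: [-3.5, 2.3, 7.0]
opening: 0.141
finger_force: 72.3
```

```bash
python3 mv.py
```

```text
t 19.25 pos [ 0.5014 -0.1931  0.0252] ty 27.3 q6 -59 F [-3.5  2.3  7. ] T [ 0.37  0.45 -0.05] open 0.141 72.3 tilt [-0.  0. -1.]
```

Fully home: 0.0252 = 0.0132 + 0.012, with firm contact. Releasing and lifting.

Request:
send_rows([
  [0,0,-0.001,0,-0.3],
  [0,0,-0.001,0,-0.3],
  [0,0,-0.001,0,-0.3],
  [0,0,-0.001,0,-0.3],
  [0,0,-0.02,0,-0.3],
  [0,0,-0.06,0,-0.3],
  [0,0,-0.11,0,-0.3],
  [0,0,-0.15,0,-0.3],
  [0,0,-0.15,0,-0.3],
  [0,0,-0.15,0,-0.3],
  [0,0,-0.15,0,-0.3],
])

```text
time: 20.35
eef_pos: [0.5001, -0.1925, 0.1718]
tcp_rot: [0.518, 0.855, 0.0, -0.002]
contact_force: [0.4, -0.4, 0.5]
opening: 0.351
finger_force: 0.0
```

```bash
python3 mv.py; python3 - <<'E'
from h import *
im=grab('scene');v=im.max(2)
for c in((.4804,-.106,.057),(.5016,-.1934,.057)):
    u,w=map(int,proj('scene',c));m=(v[w-18:w+19,u-16:u+17]<75).astype(np.uint8)
    k,l,st,ce=cv2.connectedComponentsWithStats(m);i=1+np.argmax(st[1:,4]);print('expect',proj('scene',c),'got',ce[i]+[u-16,w-18],st[i])
E
```

```text
t 20.35 pos [ 0.5001 -0.1925  0.1718] ty 27.5 q6 -59 F [ 0.4 -0.4  0.5] T [-0.01  0.02  0.05] open 0.351 0.0 tilt [-0.003  0.002 -1.   ]
expect (np.float64(302.5514501403678), np.float64(269.27769081895576)) got [301.89795918 273.44897959] [ 8 17 18 12 49]
expect (np.float64(345.5380788812588), np.float64(293.96521683150894)) got [344.87226277 294.39416058] [  5   9  24  21 274]
```

```bash
python3 -c "
from plant import ctrl
print(ctrl.sign_off())"
```

```text
the job is handed in; nothing more can be done
None
```

I screwed both knobs fully home, judging by depth and contact force: the right-hand knob in nut_a and the left-hand knob in nut_b. The gripper was clear of everything, and I handed the job in at about 20 s of the 64 s; no verdict was shown.

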